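Load the punching board into the die press bed

TASK

Push the white punching board straight up the ramp of the press and over its lip, so that it drops flat into the bed, and press it gently fully home by feel, square against the brass end stop with the stop's sprung buffers pushed right in, without ramming it. Then swing the red-knobbed latch right in across the board to lock it, and let go; leave the weight, the tape and the knife where they are.

Things in the scene. Friction and masses are not known exactly. Their poses are not given: they have to be found in the camera images.
- press: Bench die press, fixed; green rails, steel bed. Origin: middle of the inner edge of the bed's front lip, at table height; x points inwards (the way the board is pushed), y left, z up. Lip crest: 12 mm high, flat from x = -4 to 0 mm. Behind it the bed floor is 7 mm high, so the lip holds the board from the front. Column 52 mm thick, 245 mm high at x = 135, y = -145 mm, its beam turned aside
- ramp_toe (a point): Middle of the front edge of the aluminium ramp, at table level, press x = -79 mm; axes as the press's. The ramp rises evenly from here to 12 mm at x = -4 mm and is 236 mm wide
- rail_mouth (a point): Middle between the front ends of the two parallel side rails, on the bed floor at press x = 0; axes as the press's. Rail inner faces at y = +/-82 mm (2 mm play each side of the board), tops 33 mm high, running to x = 200 mm. In front of them flared ends widen to about y = +/-104 mm at x = -60 mm and guide the board in
- board_center (a point): Centre of the loose white punching board, 140 (its x) by 160 (its y) by 25 mm, 0.4 to 0.7 kg, flat before the ramp, its x roughly along the press's x. Too wide to grasp. As its middle passes the lip it tips inwards, the underside of its near edge rising to at most 17 mm above the table; that edge drops behind the lip once the centre is at press x = 70 mm. Seated: centre 19.5, top 32 mm high
- stop: Adjustable brass end stop at the back of the bed. Origin: on the bed floor at press x = 147 mm; axes as the press's. Its cross bar (120 mm wide, 9 to 29 mm above the table) is clamped with its face anywhere from 1 to 21 mm beyond this origin: not measured, to be found by feel. Two black buffer pins stand 3 mm out of that face on weak springs (together 0.2 N, 0.95 N when flush)
- latch (a joint): Turn latch on the left rail, rad, anticlockwise from above: 0 = bar points straight out to the press's +y, pi/2 = to -x (the robot), pi = across the board (-y), its end. Stiff (about 1 N at the knob), stays where left. The bar, 14 mm wide, has its underside 34.5 mm above the table: it clears a seated board by 2.5 mm, not one still up on the lip
- latch_pivot (a point): Pivot of the turn latch, at press x = 45, y = 93 mm, 34.5 mm above the table; axes as the press's
- latch_knob (a point): Middle of the latch's upright round red knob, 16 mm thick, 34 mm tall (40.5 to 74.5 mm above the table), 45 mm from the pivot along the bar
- weight: Loose polished round steel weight, 76 mm wide, 28 mm tall, origin under its centre. Leave alone
- tape: Loose roll of white tape lying flat, 100 mm wide, 22 mm tall, origin under its centre. Leave alone
- knife: Loose utility knife, red handle, closed in use, 180 mm long, 18 mm tall, lying along its x. Leave alone
There are look-alikes about, which are no part of the job. What is meant by the part that bears board_center is not brown, and is the smaller of those in its own colour.

How it is judged:
By the outcome, as a careful person would: the job done as asked, in the order asked, and still so for the second after the job is handed in, with the robot touching nothing.
It also fails if it takes over 67 s, if anything falls off the work surface, if the arm or the gripper's body presses on something with over 40 N, if the wrist force passes 120 N, or if a joint passes its speed limit or range.

ROBOT

A 6-joint arm with a two-finger parallel gripper is mounted at the origin on the work surface. World frame = base frame: x ahead of the robot, y to its left, z up, the work surface at z = 0. Lengths are in m, angles in rad, forces in N, time in s.
With the tool pointing down it reaches from about 0.375 to 0.9 m from the base axis. Payload 3.1 kg.
Tool frame: the origin (TCP) lies midway between the tips of the shut fingers; the grasp point (between the pads) lies 19 mm behind it; z points along the fingers, y is the line along which they close (so a half turn about z gives the same grasp; the last joint's range is limited). The gripper opens to 85 mm and grips with 20 to 120 N. Pads are 22 mm wide; open, the fingers measure 114 mm over their backs; the gripper's body (76 mm by 85 mm) begins 54 mm behind the grasp point. The pads swing forward as they close: fully open they stand 13 mm farther back than shut.
Start: joints at [1.06, 0.527, 1.433, -0, 1.181, -0.178], TCP at [0.204, 0.591, 0.231] pointing down, gripper open.
Joint ranges: [-3.08, 3.08], [-0.75, 2.2], [0.22, 2.44], [-1.43, 4.57], [0, 2.65], [-2.85, 2.85]. Speed limits (rad/s): [2.79, 2.79, 3.14, 3.14, 3.14, 3.14].

INTERFACE

Orientations are given as a unit quaternion [x, y, z, w].
In Python, from station import manip gives the robot as it stands. The module is installed in compiled form; this text tells all that it offers.
- The arm moves only by the tool apply_moves, never from a script. Its arguments are lists of equal length, an entry for each row: "claw": the gripper's target within -1 to 1 (fully open at 1, half-way at 0, shut at -1); "travel": the shift along the tool's x, y, z scaled (see below), a list of three; "turn": the turn, a rotation vector about the tool's x, y, z scaled (see below), a list of three. In form: {"claw": [claw, ...], "travel": [[dx, dy, dz], ...], "turn": [[rx, ry, rz], ...]}. A call has 1 to 5 rows; each row is the pose to reach, as a shift and turn from the pose commanded when the call began, along the tool's axes at that moment, turning the shorter way round; what a row does not reach only later rows make up. The controller multiplies each number of a shift by 800 mm and each number of a turn by 180 degrees. A row lasts 1/12 s, in which the tool goes at most 41.7 mm and 7.16 degrees, less where a joint would pass 70% of its speed; a pose out of reach is approached as far as the arm can. A call with a number of a shift or a turn outside -1 to 1 is refused whole. A call with a gripper value outside its range is refused whole. The fingers move at their own pace and stop on an object; "newtons" is the grip in N (left out, the last holds). Time passes only in rows, so rows that repeat a pose let the fingers close. It gives the time, the measured TCP pose, the force, the opening and the grip force at its end, in the units of the state.
- manip.sense(): the state, without advancing time (a new reading comes with each control period).
- manip.snapshot(name): name is "scene" or "top"; returns a dict with "pixels" (420x560x3 uint8, red, green, blue), "depth" (420x560 float32, m along the optical axis (not along the pixel's ray), 0 where there is no reading), "intrinsics" (3x3 intrinsics, pixels), "k1" (the pictures are not rectified: a ray, as slopes to the right and down, at radius r is drawn at 1 + k1 r^2 times it, then the intrinsics apply), "R" (3x3) and "t" (3): a world point X has camera coordinates R X + t. Camera axes: x right, y down, z forward; pixel columns grow to the right and rows downward; lengths in m; the calibration is good to about 2 mm. A picture is of the moment at which its call begins.
- manip.sign_off(): hands the job in; it is judged then, once.
The state is a dict: "t": time; "q": joint angles; "qd": joint speeds; "tau": joint torques, N m; "tcp_pos": TCP position; "tool_rot": TCP orientation; "force": force on the tool from outside, world axes, zero at the start; "ft_torque": the same for the moment, N m; "finger_gap": opening from 0.0 (shut) to 1.0 (fully open); "gripper_force": force on a finger pad.
Only numpy, scipy, OpenCV 4.12 (cv2) and the standard library are available. Lean on these libraries where they do the work, as an engineer would, in place of code of your own. Each camera call takes 0.05 s, during which the arm holds its last target. There are 200 camera calls.

## Working session

There is one attempt and no reset: what is moved stays moved. The work goes in short steps, Python scripts to look and compute and a tool call to move; the robot and the scene stay as the last step left them, time stands still between calls to the robot, and variables do not carry over. Pictures are saved under pics/ and viewed, at most 10 in all, crops included, and the job is handed in when it is done.

Besides the shell and the picture viewer there is one more tool, called after "Emit:" in YAML: its name, and indented under it one key for each argument. apply_moves: Moves the arm, as the interface text tells. Shifts and turns lie within -1 to 1; 1 stands for 800 mm of shift or 180 degrees of turn. Its arguments: {"type":"object","properties":{"claw":{"type":"array","items":{"type":"number"}},"travel":{"type":"array","items":{"type":"array","items":{"type":"number"}}},"turn":{"type":"array","items":{"type":"array","items":{"type":"number"}}},"newtons":{"type":"number"}},"required":["claw","travel","turn"]}

```bash
mkdir -p pics; cat > h.py <<'E'
import numpy as np, cv2
from station import manip
def snap(n):
    s=manip.snapshot(n); return s
def pts(s,uv):
    K=s["intrinsics"]; uv=np.asarray(uv,float).reshape(-1,2)
    d=np.stack([(uv[:,0]-K[0,2])/K[0,0],(uv[:,1]-K[1,2])/K[1,1]],1); p=d.copy()
    for _ in range(15): p=d/(1+s["k1"]*(p**2).sum(1,keepdims=True))
    return np.c_[p,np.ones(len(p))]
def onplane(s,uv,z):
    r=pts(s,uv)@s["R"]; o=-s["R"].T@s["t"]
    return o+r*((z-o[2])/r[:,2:3])
def cloud(s):
    h,w=s["depth"].shape; v,u=np.mgrid[:h,:w]
    r=pts(s,np.c_[u.ravel(),v.ravel()])*s["depth"].reshape(-1,1)
    return ((r-s["t"])@s["R"]).reshape(h,w,3)
E
python3 - <<'E'
from h import *
for n in("scene","top"):
    s=snap(n); cv2.imwrite(f"pics/{n}0.png",s["pixels"][:,:,::-1]); print(n,-s["R"].T@s["t"],s["R"][2],s["k1"])
st=manip.sense();print(st["t"],st["tcp_pos"],st["tool_rot"],st["force"])
E
```

```text
scene [0.99464866 0.63378085 1.14218317] [-0.35793489 -0.49150735 -0.79391633] -0.03941459491664901
top [ 0.2331141  -0.00795066  1.6640864 ] [ 1.72261220e-01 -4.17532338e-04 -9.85051216e-01] -0.11656481082189722
0.1 [0.20382088 0.59015645 0.23042617] [ 1.65607007e-01  9.86191343e-01 -9.18411631e-04 -3.33279222e-04] [ 0.04950692 -0.01227434 -0.39421455]
```

View pics/top0.png

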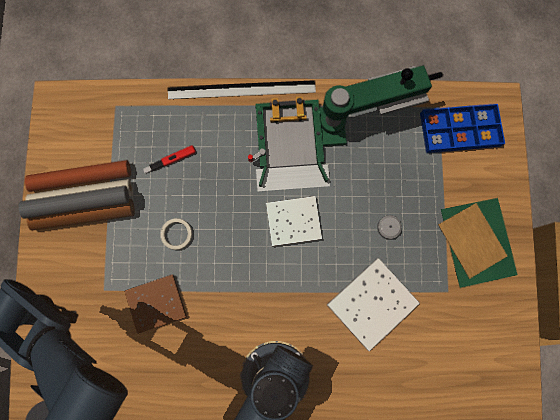

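View pics/scene0.png

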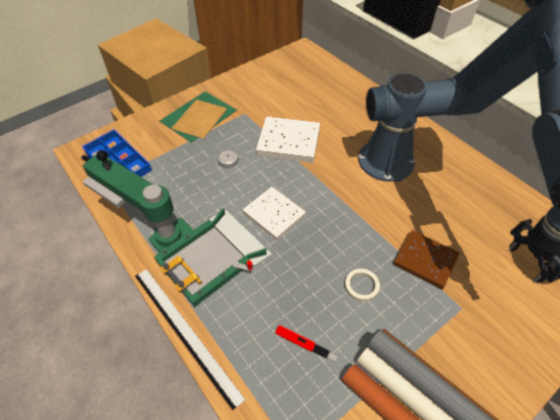

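Top view: the white board is at (294,221) and the press is above it at (290,140), with its ramp at (292,177), red knob at (252,157) and stop at (289,110). The large white board at (373,305) and the brown one are look-alikes. The weight is at (389,227), the tape at (177,234) and the knife at (170,159).

```bash
python3 - <<'E'
from h import *
s=snap("top"); im=s["pixels"]; hsv=cv2.cvtColor(im,cv2.COLOR_RGB2HSV)
c=im[85:255,235:355,::-1]; cv2.imwrite("pics/crop1.png",cv2.resize(c,None,fx=3.5,fy=3.5,interpolation=cv2.INTER_CUBIC))
P=cloud(s)
# board
m=((hsv[...,1]<45)&(hsv[...,2]>170)).astype(np.uint8); m[:192]=0;m[255:]=0;m[:,:255]=0;m[:,335:]=0
m=cv2.morphologyEx(m,cv2.MORPH_CLOSE,np.ones((7,7)))
ct=max(cv2.findContours(m,0,cv2.CHAIN_APPROX_NONE)[0],key=cv2.contourArea)[:,0]
w=onplane(s,ct,0.025)[:,:2].astype(np.float32); r=cv2.minAreaRect(w*1000); print("board",r)
# green
g=((hsv[...,0]>50)&(hsv[...,0]<90)&(hsv[...,1]>90)).astype(np.uint8)
g[:,:250]=0;g[:,335:]=0;g[:95]=0;g[195:]=0
z=P[...,2]; 
gg=(g>0)
w=onplane(s,np.argwhere(gg)[:,::-1],0.033); zz=z[gg]
for lo in np.arange(int(w[:,0].min()*1000),int(w[:,0].max()*1000),10):
    k=(abs(w[:,0]*1000-lo-5)<5); y=np.sort(w[k,1])*1000
    if len(y)==0: continue
    gi=np.where(np.diff(y)>15)[0]
    print(lo+5,[ (int(a[0]),int(a[-1])) for a in np.split(y,gi+1)], np.round(np.median(zz[k])*1000))
red=((hsv[...,0]<8)|(hsv[...,0]>172))&(hsv[...,1]>140)&(hsv[...,2]>90); red[:,:235]=0;red[:,280:]=0;red[:130]=0;red[180:]=0
uv=np.argwhere(red)[:,::-1]; print("knob px",uv.mean(0),len(uv),onplane(s,uv.mean(0),0.07), P[red][:,2].max())
E
```

```text
board ((481.6409606933594, -56.477500915527344), (160.82933044433594, 167.35757446289062), 3.733297109603882)
602 [(47, 53)] 33.0
612 [(-163, -154), (44, 50)] 28.0
622 [(-163, -151), (40, 47)] 31.0
632 [(-157, -148), (37, 44)] 29.0
642 [(-154, -141), (34, 41)] 31.0
652 [(-148, -138), (31, 38)] 31.0
662 [(-145, -135), (31, 51)] 33.0
672 [(-151, -132), (35, 51)] 32.0
682 [(-151, -132), (35, 51)] 33.0
692 [(-152, -132), (35, 48)] 33.0
702 [(-152, -129), (35, 35)] 33.0
712 [(-149, -129), (35, 54)] 33.0
722 [(-149, -129), (38, 54)] 32.0
732 [(-188, -126), (38, 55)] 29.0
742 [(-188, -126), (38, 58)] 27.0
752 [(-188, -126), (38, 58)] 26.0
762 [(-188, -126), (39, 58)] 26.0
772 [(-189, -123), (42, 58)] 30.0
782 [(-189, -123), (42, 58)] 34.0
792 [(-189, -123), (42, 62)] 37.0
802 [(-166, -123), (42, 62)] 35.0
812 [(-186, -186), (-160, -120), (-2, -2), (46, 62)] 34.0
822 [(-189, -120), (46, 62)] 34.0
832 [(-190, -120), (46, 62)] 43.0
842 [(-190, -121), (46, 66)] 36.0
852 [(-190, -117), (23, 66)] 36.0
862 [(-190, -154), (-137, -94), (-58, -9), (20, 66)] 31.0
872 [(-184, -157), (-137, -94), (23, 66)] 35.0
882 [(-177, -157), (-134, -95)] 40.0
892 [(-177, -161)] 222.0
902 [(-178, -161)] 223.0
knob px [249.85 156.3 ] 20 [[0.67844568 0.08199314 0.07      ]] 0.07761025081536756
```

View pics/crop1.png

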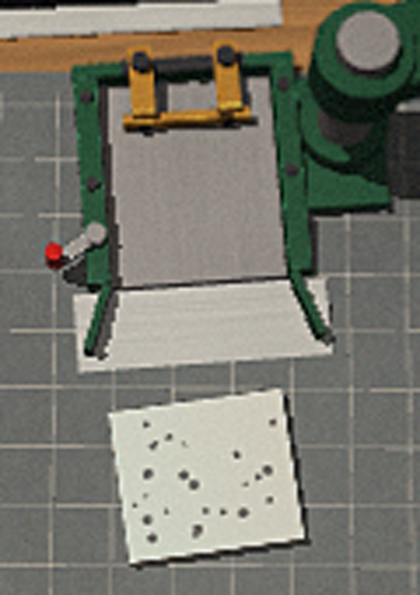

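Crop (3.5x, offset 235,85): the lip's dark line runs from (120,287) to (285,278) and the board's corners are about (110,413), (282,390), (307,540) and (132,565). The knob at (54,252) lies left and front of its pivot at (95,237). Next I fit the lines more precisely.

```bash
cat > est.py <<'E'
from h import *
def boardpose(s,zt=0.025,box=(192,255,255,335)):
    im=s["pixels"]; hsv=cv2.cvtColor(im,cv2.COLOR_RGB2HSV)
    m=((hsv[...,1]<50)&(hsv[...,2]>185)).astype(np.uint8)
    k=np.zeros_like(m); k[box[0]:box[1],box[2]:box[3]]=1; m*=k
    m=cv2.morphologyEx(m,cv2.MORPH_CLOSE,np.ones((5,5))); m=cv2.morphologyEx(m,cv2.MORPH_OPEN,np.ones((7,7)))
    ct=max(cv2.findContours(m,0,cv2.CHAIN_APPROX_NONE)[0],key=cv2.contourArea)[:,0]
    return cv2.minAreaRect((onplane(s,ct,zt)[:,:2]*1000).astype(np.float32))
def press(s):
    g=cv2.resize(s["pixels"],None,fx=1,fy=1).astype(float); gr=g[...,1]-g[...,0] # greenness
    from scipy.ndimage import map_coordinates
    out=[]
    K=s["intrinsics"]
    for xs in np.arange(0.67,0.80,0.005):
        row=[]
        for y0,sg in((0.037+(xs-0.74)*0.093,1),(-0.127+(xs-0.74)*0.093,-1)):
            ys=y0+np.linspace(-.012,.012,49)
            X=np.c_[np.full(49,xs),ys,np.full(49,.033)]@s["R"].T+s["t"]; p=X[:,:2]/X[:,2:]; p=p*(1+s["k1"]*(p**2).sum(1,keepdims=True))
            u=p[:,0]*K[0,0]+K[0,2]; v=p[:,1]*K[1,1]+K[1,2]
            q=map_coordinates(gr,[v,u],order=1); d=np.gradient(q)*sg
            row.append(ys[np.argmax(d)])
        out.append([xs]+row)
    return np.array(out)
if __name__=="__main__":
    s=snap("top"); print(boardpose(s))
    o=press(s)
    for i in(1,2):
        f=np.polyfit(o[:,0]-.74,o[:,i],1); r=o[:,i]-np.polyval(f,o[:,0]-.74); k=abs(r)<.003; f=np.polyfit(o[k,0]-.74,o[k,i],1); print(f,r[k].std(),k.sum())
    u=lambda a:(np.array(a,float)/3.5+[235,85])
    print("lip",onplane(s,u([[120,287],[285,278]]),.012)); print("toe",onplane(s,u([[80,372],[333,352]]),0))
    print("boardc",onplane(s,u([[110,413],[282,390],[307,540],[132,565]]),.025),onplane(s,u([[110,413],[282,390],[307,540],[132,565]]),.025).mean(0))
    print("pivot,knob",onplane(s,u([[95,237]]),.04),onplane(s,u([[54,252]]),.07))
    s=snap("scene");print("knob scene");hsv=cv2.cvtColor(s["pixels"],cv2.COLOR_RGB2HSV)
    red=((hsv[...,0]<8)|(hsv[...,0]>172))&(hsv[...,1]>140)&(hsv[...,2]>90); red[:250]=0;red[280:]=0;red[:,:235]=0;red[:,265:]=0
    uv=np.argwhere(red)[:,::-1]; print(uv.mean(0),len(uv),onplane(s,uv.mean(0),.0575))
E
python3 est.py
```

```text
((481.2860107421875, -56.37934875488281), (139.357666015625, 158.6214599609375), 8.536065101623535)
[0.07159829 0.03718564] 0.0013747416229657602 26
[ 0.07655556 -0.12625795] 0.0013066637483363157 26
lip [[ 0.65885058  0.02147501  0.012     ]
 [ 0.66828724 -0.1320624   0.012     ]]
toe [[ 0.58049029  0.05820309  0.        ]
 [ 0.6006481  -0.17706834  0.        ]]
boardc [[ 0.53727277  0.02945917  0.025     ]
 [ 0.55935937 -0.12738476  0.025     ]
 [ 0.42177545 -0.14888427  0.025     ]
 [ 0.39857298  0.00857733  0.025     ]] [ 0.47924514 -0.05955813  0.025     ]
pivot,knob [[0.69891346 0.04431387 0.04      ]] [[0.67616711 0.08013418 0.07      ]]
knob scene
[249.1627907  264.76744186] 43 [[0.68018901 0.08313031 0.0575    ]]
```

```bash
cat > plan.py <<'E'
from h import *
from scipy.spatial.transform import Rotation as Ro
import sys
O=np.array([.665,-.0505]);A=.08
def pw(x,y): c,s=np.cos(A),np.sin(A); return O+[c*x-s*y,s*x+c*y]
def go(x,y,z,yaw):
    st=manip.sense(); R=Ro.from_quat(st["tool_rot"])
    T=Ro.from_matrix(np.array([[-np.cos(yaw),-np.sin(yaw),0],[-np.sin(yaw),np.cos(yaw),0],[0,0,-1]]))
    d=R.inv().apply(np.array([x,y,z])-st["tcp_pos"])/.8; r=(R.inv()*T).as_rotvec()/np.pi
    print(f"t={st['t']:.2f} travel {np.round(d,4).tolist()} turn {np.round(r,4).tolist()} rows~{max(np.linalg.norm(d)*.8/.0417,np.linalg.norm(r)*180/7.16):.1f}")
if __name__=="__main__": go(*map(float,sys.argv[1:5]))
E
python3 plan.py .43 .26 .2 .145;python3 plan.py .3925 -.071 .12 .145
```

```text
t=0.25 travel [-0.4019, -0.298, 0.0388] turn [-0.0003, -0.0001, -0.1521] rows~9.6
t=0.25 travel [-0.4928, -0.7043, 0.1392] turn [-0.0003, -0.0001, -0.1521] rows~16.7
```

Emit:
apply_moves:
  claw: [1,1,1,1,1]
  travel:
    - [-0.4,-0.3,0.039]
    - [-0.4,-0.3,0.039]
    - [-0.4,-0.3,0.039]
    - [-0.4,-0.3,0.039]
    - [-0.4,-0.3,0.039]
  turn:
    - [0,0,-0.152]
    - [0,0,-0.152]
    - [0,0,-0.152]
    - [0,0,-0.152]
    - [0,0,-0.152]

```text
t: 0.67
tcp_pos: [0.3169, 0.4238, 0.2157]
tool_rot: [-0.075, 0.997, 0.0, 0.0]
force: [1.1, 0.4, -0.0]
finger_gap: 0.997
gripper_force: 0.0
```

```bash
python3 plan.py .43 .16 .2 .145;python3 plan.py .3925 -.071 .12 .145
```

```text
t=0.67 travel [-0.0905, -0.3472, 0.0195] turn [0.0001, 0.0001, 0.0015] rows~6.9
t=0.67 travel [-0.001, -0.6257, 0.1194] turn [0.0001, 0.0001, 0.0015] rows~12.2
```

Emit:
apply_moves:
  claw: [1,1,1,1,1]
  travel:
    - [-0.09,-0.347,0.02]
    - [-0.09,-0.347,0.02]
    - [-0.09,-0.347,0.02]
    - [-0.09,-0.347,0.02]
    - [-0.09,-0.347,0.02]
  turn:
    - [0,0,0]
    - [0,0,0]
    - [0,0,0]
    - [0,0,0]
    - [0,0,0]

```text
t: 1.08
tcp_pos: [0.3976, 0.2315, 0.2042]
tool_rot: [-0.072, 0.997, 0.0, 0.0]
force: [1.4, 0.3, 0.5]
finger_gap: 0.998
gripper_force: 0.0
```

```bash
python3 plan.py .3925 -.071 .10 .145
```

```text
t=1.08 travel [0.061, -0.3732, 0.1302] turn [0.0, 0.0002, 0.0] rows~7.7
```

Emit:
apply_moves:
  claw: [1,1,1,1,1]
  travel:
    - [0.061,-0.373,0.13]
    - [0.061,-0.373,0.13]
    - [0.061,-0.373,0.13]
    - [0.061,-0.373,0.13]
    - [0.061,-0.373,0.13]
  turn:
    - [0,0,0]
    - [0,0,0]
    - [0,0,0]
    - [0,0,0]
    - [0,0,0]

```text
t: 1.5
tcp_pos: [0.3938, 0.0346, 0.1361]
tool_rot: [-0.073, 0.997, -0.0, 0.001]
force: [1.6, 0.7, -1.5]
finger_gap: 0.999
gripper_force: 0.0
```

```bash
python3 plan.py .3925 -.071 .10 .145
```

```text
t=1.50 travel [0.0207, -0.1303, 0.0452] turn [-0.0002, 0.0004, 0.0001] rows~2.7
```

Emit:
apply_moves:
  claw: [1,1,1,1,1]
  travel:
    - [0.0207,-0.13,0.045]
    - [0.0207,-0.13,0.045]
    - [0.0207,-0.13,0.045]
    - [0.0207,-0.13,0.045]
    - [0.0207,-0.13,0.045]
  turn:
    - [0,0,0]
    - [0,0,0]
    - [0,0,0]
    - [0,0,0]
    - [0,0,0]

```text
t: 1.92
tcp_pos: [0.3924, -0.0704, 0.0999]
tool_rot: [-0.07, 0.998, 0.0, -0.0]
force: [-0.2, 0.1, -0.3]
finger_gap: 0.998
gripper_force: 0.0
```

```bash
python3 plan.py .3925 -.071 .002 .145; python3 - <<'E'
from h import *
s=snap("top");cv2.imwrite("pics/a.png",cv2.resize(s["pixels"][170:340,220:400,::-1],None,fx=3,fy=3))
E
```

```text
t=1.92 travel [-0.0001, -0.0009, 0.1224] turn [0.0002, -0.0002, -0.0014] rows~2.3
```

View pics/a.png

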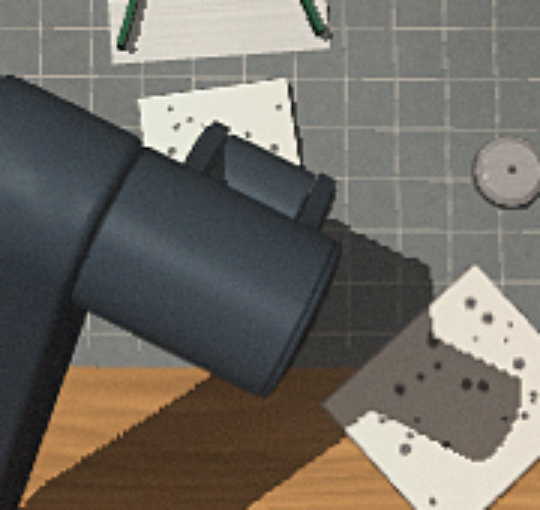

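The crop shows the arm hiding the board's near half from above. The weight at (512,170) is well clear. Descending with force checks.

Emit:
apply_moves:
  claw: [1,1,1,1,1]
  travel:
    - [-0.002,0,0.05]
    - [-0.002,0,0.09]
    - [-0.002,0,0.11]
    - [-0.002,0,0.1225]
    - [-0.002,0,0.1225]
  turn:
    - [0,0,0]
    - [0,0,0]
    - [0,0,0]
    - [0,0,0]
    - [0,0,0]

```text
t: 2.38
tcp_pos: [0.3932, -0.0669, 0.0012]
tool_rot: [-0.074, 0.997, 0.001, -0.001]
force: [-0.9, -0.8, -0.1]
finger_gap: 1.0
gripper_force: 0.0
```

```bash
python3 - <<'E'
from h import *
s=snap("scene");cv2.imwrite("pics/b.png",cv2.resize(s["pixels"][120:300,160:400,::-1],None,fx=3,fy=3))
import subprocess
E
python3 -c "
from plan import *
c=lambda x,y,z:np.round(((np.array([x,y])-O)@np.array([[np.cos(A),-np.sin(A)],[np.sin(A),np.cos(A)]])),4)
print(c(*manip.sense()['tcp_pos']))
for x in (-.245,-.2,-.15): go(*pw(x,0),.002,.08 if x>-.21 else .12)"
```

```text
[-0.272   0.0052]
t=2.43 travel [-0.0332, -0.0087, 0.0] turn [0.0004, -0.0005, 0.0087] rows~0.7
t=2.43 travel [-0.0893, -0.0125, -0.0001] turn [0.0004, -0.0005, 0.0215] rows~1.7
t=2.43 travel [-0.1517, -0.0167, -0.0002] turn [0.0004, -0.0005, 0.0215] rows~2.9
```

View pics/b.png

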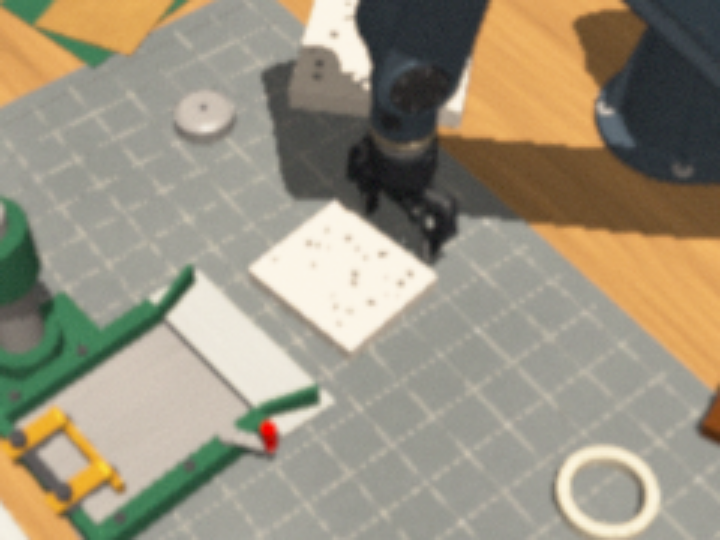

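Scene crop: both fingers stand just behind the board's near edge, at (372,200) and (432,250), and the board is clear of the ramp. Starting the push.

Emit:
apply_moves:
  claw: [1,1,1,1,1]
  travel:
    - [-0.01,-0.003,0]
    - [-0.02,-0.006,0]
    - [-0.03,-0.008,0]
    - [-0.04,-0.009,0]
    - [-0.05,-0.01,0]
  turn:
    - [0,0,0]
    - [0,0,0.004]
    - [0,0,0.009]
    - [0,0,0.013]
    - [0,0,0.018]

```text
t: 2.85
tcp_pos: [0.4354, -0.0707, 0.0031]
tool_rot: [-0.044, 0.999, -0.0, 0.0]
force: [-2.8, -0.0, 1.6]
finger_gap: 1.003
gripper_force: 1.3
```

```bash
cat > chk.py <<'E'
from plan import *
def c(p): return np.round(((np.array(p)[:2]-O)@np.array([[np.cos(A),-np.sin(A)],[np.sin(A),np.cos(A)]]))*1000,1)
if __name__=="__main__":
    st=manip.sense(); print(c(st['tcp_pos']),st['tcp_pos'][2],st['force'])
    f=float(sys.argv[1]); z=float(sys.argv[2]); go(*pw(f,0),z,A)
E
python3 chk.py -.18 .002
```

```text
[-230.5   -1.8] 0.003053383910670459 [-2.80118877 -0.02281599  1.56452623]
t=2.85 travel [-0.0631, 0.0018, 0.0013] turn [-0.0, 0.0, 0.0023] rows~1.2
```

Emit:
apply_moves:
  claw: [1,1,1,1,1]
  travel:
    - [-0.01,0.001,0]
    - [-0.02,0.002,0]
    - [-0.03,0.002,0]
    - [-0.04,0.002,0]
    - [-0.045,0.002,0]
  turn:
    - [0,0,0.002]
    - [0,0,0.002]
    - [0,0,0.002]
    - [0,0,0.002]
    - [0,0,0.002]

```text
t: 3.27
tcp_pos: [0.4723, -0.0663, 0.0024]
tool_rot: [-0.041, 0.999, -0.0, 0.001]
force: [-1.7, -0.5, -0.6]
finger_gap: 0.998
gripper_force: 1.2
```

```bash
python3 chk.py -.16 .002; python3 - <<'E'
from h import *
from chk import c
s=snap("scene");cv2.imwrite("pics/c.png",cv2.resize(s["pixels"][170:310,160:340,::-1],None,fx=4,fy=4,interpolation=cv2.INTER_CUBIC))
im=s["pixels"];hsv=cv2.cvtColor(im,cv2.COLOR_RGB2HSV)
E
```

```text
[-193.4   -0.4] 0.002368882823298824 [-1.74017092 -0.52949795 -0.55134338]
t=3.27 travel [-0.0417, 0.0004, 0.0005] turn [-0.0003, 0.0006, 0.0007] rows~0.8
```

View pics/c.png

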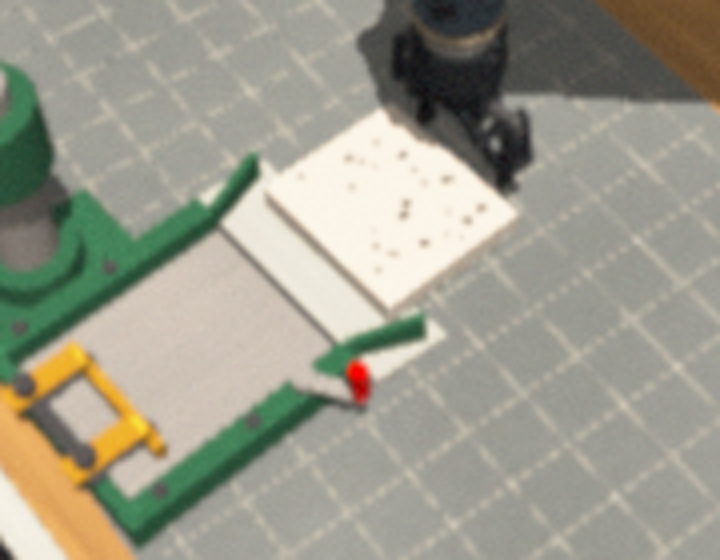

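The board is at the ramp's toe, with its far corners at (268,195) and (390,310) and the lip line running from about (220,228) to (338,348). I check the centring in numbers.

```bash
python3 - <<'E'
from h import *
from chk import c
s=snap("scene");u=lambda a:np.array(a,float)/4+[160,170]-.4
for n,p,z in(("far R,L",[[268,195],[390,307]],.027),("near L",[[518,213]],.025),("lip",[[220,228],[338,348]],.012),("flare tips",[[252,157],[425,322]],.033)):
    for q in onplane(s,u(p),z): print(n,c(q))
E
```

```text
far R,L [-41.9 -67. ]
far R,L [-45.1  83.3]
near L [-182.    83.9]
lip [  2.5 -76.9]
lip [ 3.7 77. ]
flare tips [ -54.  -103.2]
flare tips [-53.9 115. ]
```

Emit:
apply_moves:
  claw: [1,1,1,1,1]
  travel:
    - [-0.01,0,0]
    - [-0.02,0,0]
    - [-0.03,0,0]
    - [-0.04,0,0]
    - [-0.05,0,0]
  turn:
    - [0,0,0]
    - [0,0,0]
    - [0,0,0]
    - [0,0,0]
    - [0,0,0]

```text
t: 3.78
tcp_pos: [0.5113, -0.0629, 0.0022]
tool_rot: [-0.041, 0.999, -0.0, 0.0]
force: [-1.6, 0.2, -1.9]
finger_gap: 0.998
gripper_force: 0.9
```

```bash
python3 chk.py -.11 .003
```

```text
[-1.542e+02 -1.000e-01] 0.002224120629229741 [-1.57114588  0.22425494 -1.89460529]
t=3.78 travel [-0.0552, -0.0, -0.001] turn [-0.0, 0.0001, 0.0006] rows~1.1
```

Emit:
apply_moves:
  claw: [1,1,1,1,1]
  travel:
    - [-0.01,0,0]
    - [-0.02,0,0]
    - [-0.03,0,-0.001]
    - [-0.04,0,-0.001]
    - [-0.05,0,-0.001]
  turn:
    - [0,0,0]
    - [0,0,0]
    - [0,0,0]
    - [0,0,0]
    - [0,0,0]

```text
t: 4.2
tcp_pos: [0.5509, -0.0595, 0.0032]
tool_rot: [-0.041, 0.999, -0.0, 0.0]
force: [-2.2, -1.1, -0.5]
finger_gap: 1.003
gripper_force: 1.0
```

```bash
python3 chk.py -.07 .003;python3 - <<'E'
from h import *
s=snap("scene");cv2.imwrite("pics/d.png",cv2.resize(s["pixels"][170:310,150:330,::-1],None,fx=4,fy=4,interpolation=cv2.INTER_CUBIC))
E
```

```text
[-1.144e+02  1.000e-01] 0.0031801066653371277 [-2.15542659 -1.0861772  -0.45579983]
t=4.20 travel [-0.0555, -0.0003, 0.0002] turn [-0.0, 0.0, 0.0006] rows~1.1
```

View pics/d.png

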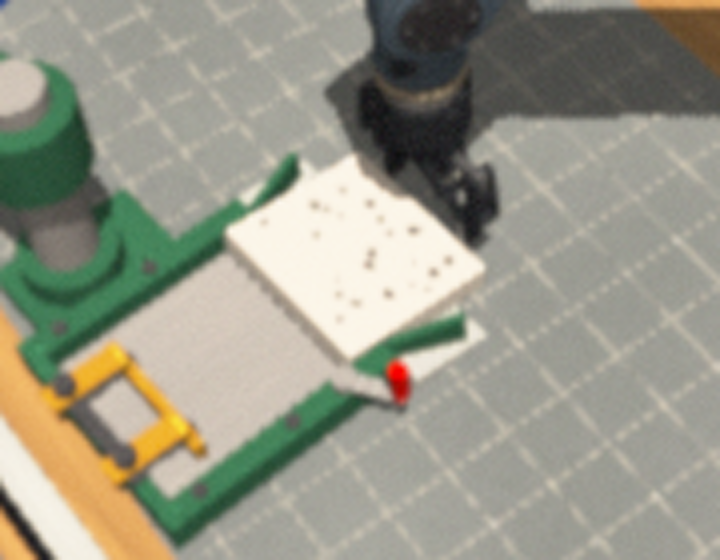

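The board is climbing: its far edge, from (228,230) to (350,358), has entered between the rails. Continuing over the lip.

Emit:
apply_moves:
  claw: [1,1,1,1,1]
  travel:
    - [-0.01,0,0]
    - [-0.02,0,0]
    - [-0.03,0,0]
    - [-0.04,0,0]
    - [-0.05,0,0]
  turn:
    - [0,0,0]
    - [0,0,0]
    - [0,0,0]
    - [0,0,0]
    - [0,0,0]

```text
t: 4.67
tcp_pos: [0.5904, -0.0562, 0.0032]
tool_rot: [-0.041, 0.999, 0.0, -0.0]
force: [-3.1, -0.4, 1.1]
finger_gap: 0.999
gripper_force: 1.7
```

Emit:
apply_moves:
  claw: [1,1,1,1,1]
  travel:
    - [-0.01,0,-0.001]
    - [-0.02,0,-0.001]
    - [-0.03,0,-0.001]
    - [-0.04,0,-0.001]
    - [-0.045,0,-0.001]
  turn:
    - [0,0,0]
    - [0,0,0]
    - [0,0,0]
    - [0,0,0]
    - [0,0,0]

```text
t: 5.08
tcp_pos: [0.6281, -0.0534, 0.0041]
tool_rot: [-0.041, 0.999, -0.0, 0.001]
force: [-0.5, -0.9, -0.1]
finger_gap: 1.0
gripper_force: 0.4
```

```bash
python3 chk.py -.01 .004
```

```text
[-37.   0.] 0.004074995900954111 [-0.52738637 -0.86439446 -0.06608722]
t=5.08 travel [-0.0338, -0.0001, 0.0002] turn [-0.0003, 0.0009, 0.0007] rows~0.6
```

Emit:
apply_moves:
  claw: [1,1,1,1,1]
  travel:
    - [-0.007,0,0]
    - [-0.014,0,0]
    - [-0.021,0,0]
    - [-0.027,0,0]
    - [-0.032,0,0]
  turn:
    - [0,0,0]
    - [0,0,0]
    - [0,0,0]
    - [0,0,0]
    - [0,0,0]

```text
t: 5.5
tcp_pos: [0.6519, -0.0512, 0.0039]
tool_rot: [-0.041, 0.999, 0.0, 0.0]
force: [-1.0, 1.1, -0.4]
finger_gap: 0.996
gripper_force: 0.7
```

```bash
python3 chk.py 0 .004;python3 - <<'E'
from h import *
s=snap("scene");cv2.imwrite("pics/e.png",cv2.resize(s["pixels"][170:310,140:320,::-1],None,fx=4,fy=4,interpolation=cv2.INTER_CUBIC))
E
```

```text
[-13.1   0.3] 0.0038630059483094337 [-1.02537877  1.07702033 -0.44656809]
t=5.50 travel [-0.0164, -0.0004, -0.0002] turn [0.0, 0.0, 0.0006] rows~0.3
```

View pics/e.png

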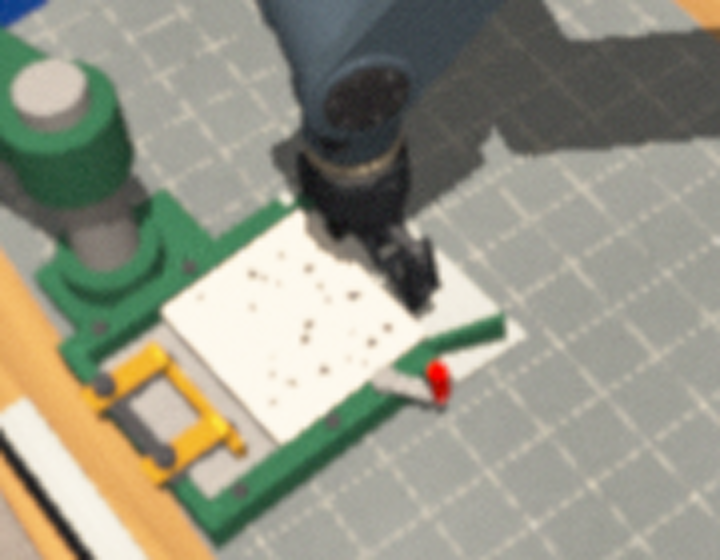

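The board's far edge, from (165,312) to (280,443), is parallel to the stop bar, roughly 20 mm short of it. Creeping now.

Emit:
apply_moves:
  claw: [1,1,1,1,1]
  travel:
    - [-0.003,0,0]
    - [-0.006,0,0]
    - [-0.008,0,0]
    - [-0.01,0,0]
    - [-0.012,0,0]
  turn:
    - [0,0,0]
    - [0,0,0]
    - [0,0,0]
    - [0,0,0]
    - [0,0,0]

```text
t: 5.97
tcp_pos: [0.6608, -0.0504, 0.0039]
tool_rot: [-0.041, 0.999, 0.0, -0.0]
force: [-2.8, 0.9, -0.7]
finger_gap: 1.002
gripper_force: 0.8
```

```bash
python3 chk.py 0 .004;python3 - <<'E'
from h import *
from chk import c
s=snap("scene")
P=cloud(s); g=P[170:310,140:320]
st=s["pixels"][170:310,140:320]; hsv=cv2.cvtColor(st,cv2.COLOR_RGB2HSV)
Q=np.array([c(p) for p in g.reshape(-1,3)]).reshape(g.shape[:2]+(2,)); z=g[...,2]
w=(hsv[...,1]<50)&(hsv[...,2]>190)
k=w&(Q[...,0]>-20)&(Q[...,0]<170)&(abs(Q[...,1])<90)
print("board z by x",[(x,round(float(np.median(z[k&(abs(Q[...,0]-x)<8)]))*1,4)) for x in(40,70,100,120)])
for y in(-60,-30,0,30,60): print(y,Q[k&(abs(Q[...,1]-y)<4)][:,0].max())
b=(hsv[...,0]>12)&(hsv[...,0]<28)&(hsv[...,1]>150)&(hsv[...,2]>120)&(abs(Q[...,1])<62)&(z<.033)&(z>.024)
for y in(-50,-30,0,30,50):
    q=Q[b&(abs(Q[...,1]-y)<5)]; print(y,len(q),q[:,0].min() if len(q) else None)
E
```

```text
[-4.2  0.4] 0.003891030636754396 [-2.76284205  0.87399969 -0.7023752 ]
t=5.97 travel [-0.0053, -0.0005, -0.0001] turn [0.0001, -0.0002, 0.0006] rows~0.1
board z by x [(40, 0.03), (70, 0.0299), (100, 0.0299), (120, 0.0297)]
-60 146.9
-30 169.4
0 168.9
30 146.1
60 169.3
-50 0 None
-30 10 157.7
0 7 158.8
30 0 None
50 6 157.5
```

The board lies flat in the bed, with about 10 mm left to the bar. Creeping slower.

Emit:
apply_moves:
  claw: [1,1,1,1,1]
  travel:
    - [-0.0015,0,0]
    - [-0.003,0,0]
    - [-0.0045,0,0]
    - [-0.006,0,0]
    - [-0.0065,0,0]
  turn:
    - [0,0,0]
    - [0,0,0]
    - [0,0,0]
    - [0,0,0]
    - [0,0,0]

```text
t: 6.43
tcp_pos: [0.6664, -0.05, 0.0039]
tool_rot: [-0.041, 0.999, 0.0, 0.0]
force: [-2.6, -0.4, -0.3]
finger_gap: 0.998
gripper_force: 0.8
```

Emit:
apply_moves:
  claw: [1,1,1,1]
  travel:
    - [-0.001,0,0]
    - [-0.002,0,0]
    - [-0.002,0,0]
    - [-0.002,0,0]
  turn:
    - [0,0,0]
    - [0,0,0]
    - [0,0,0]
    - [0,0,0]

```text
t: 6.77
tcp_pos: [0.6678, -0.0499, 0.0039]
tool_rot: [-0.041, 0.999, 0.0, 0.0]
force: [-0.9, -0.4, 0.7]
finger_gap: 1.0
gripper_force: 0.7
```

```bash
python3 chk.py 0 .004
```

```text
[2.9 0.4] 0.003939885069233633 [-0.91674002 -0.35271456  0.70513081]
t=6.77 travel [0.0036, -0.0004, -0.0001] turn [0.0, 0.0001, 0.0006] rows~0.1
```

Emit:
apply_moves:
  claw: [1,1,1,1]
  travel:
    - [-0.001,0,0]
    - [-0.002,0,0]
    - [-0.0025,0,0]
    - [-0.0025,0,0]
  turn:
    - [0,0,0]
    - [0,0,0]
    - [0,0,0]
    - [0,0,0]

```text
t: 7.1
tcp_pos: [0.6696, -0.0497, 0.0039]
tool_rot: [-0.041, 0.999, 0.0, -0.0]
force: [-2.3, -0.6, 1.6]
finger_gap: 0.996
gripper_force: 1.2
```

Emit:
apply_moves:
  claw: [1,1,1]
  travel:
    - [-0.0008,0,0]
    - [-0.0015,0,0]
    - [-0.0015,0,0]
  turn:
    - [0,0,0]
    - [0,0,0]
    - [0,0,0]

```text
t: 7.35
tcp_pos: [0.6701, -0.0497, 0.0039]
tool_rot: [-0.041, 0.999, 0.0, -0.001]
force: [-4.3, -1.0, 2.2]
finger_gap: 0.999
gripper_force: 2.4
```

Emit:
apply_moves:
  claw: [1,1,1]
  travel:
    - [-0.0008,0,0]
    - [-0.0015,0,0]
    - [-0.0015,0,0]
  turn:
    - [0,0,0]
    - [0,0,0]
    - [0,0,0]

```text
t: 7.6
tcp_pos: [0.6701, -0.0495, 0.0037]
tool_rot: [-0.041, 0.999, 0.0, -0.002]
force: [-7.0, -1.3, 3.5]
finger_gap: 1.003
gripper_force: 3.5
```

Emit:
apply_moves:
  claw: [1,1,1]
  travel:
    - [-0.0008,0,0]
    - [-0.0015,0,0]
    - [-0.0015,0,0]
  turn:
    - [0,0,0]
    - [0,0,0]
    - [0,0,0]

```text
t: 7.85
tcp_pos: [0.6701, -0.0493, 0.0035]
tool_rot: [-0.041, 0.999, 0.001, -0.004]
force: [-8.7, -2.3, 4.5]
finger_gap: 1.0
gripper_force: 4.5
```

The board stalled firm at x=0.6701, with force rising evenly to 8.7 N, so it is home. Backing off gently and lifting.

Emit:
apply_moves:
  claw: [1,1,1,1,1]
  travel:
    - [0.003,0,0]
    - [0.007,0,0]
    - [0.015,0,0]
    - [0.03,0,0]
    - [0.05,0,-0.02]
  turn:
    - [0,0,0]
    - [0,0,0]
    - [0,0,0]
    - [0,0,0]
    - [0,0,0]

```text
t: 8.27
tcp_pos: [0.6331, -0.0525, 0.0179]
tool_rot: [-0.041, 0.999, 0.0, -0.0]
force: [-0.4, 0.1, -0.3]
finger_gap: 0.998
gripper_force: 0.0
```

Emit:
apply_moves:
  claw: [1,1,1,1,1]
  travel:
    - [0.05,0,-0.05]
    - [0.05,0,-0.1]
    - [0.08,0,-0.15]
    - [0.1,0,-0.18]
    - [0.1,0,-0.18]
  turn:
    - [0,0,0]
    - [0,0,0]
    - [0,0,0]
    - [0,0,0]
    - [0,0,0]

```text
t: 8.68
tcp_pos: [0.5543, -0.06, 0.1704]
tool_rot: [-0.041, 0.999, -0.002, 0.005]
force: [0.5, -0.1, 1.1]
finger_gap: 0.998
gripper_force: 0.0
```

```bash
python3 - <<'E'
from h import *
from chk import c
s=snap("top");a=cv2.resize(s["pixels"][90:190,235:335,::-1],None,fx=4,fy=4,interpolation=cv2.INTER_CUBIC)
s=snap("scene");b=cv2.resize(s["pixels"][195:295,150:250,::-1],None,fx=4,fy=4,interpolation=cv2.INTER_CUBIC)
cv2.imwrite("pics/f.png",np.hstack([a,b]))
E
```

```text
(no output)
```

View pics/f.png

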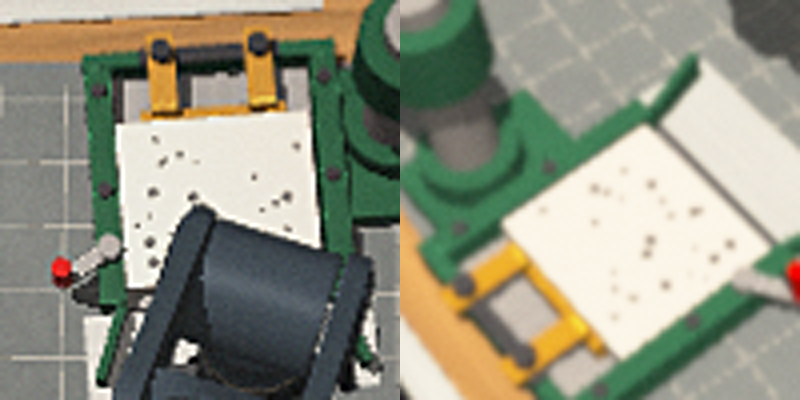

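Both halves show the board flat and square, its far edge touching the brass bar (left picture y≈118, right picture (505,215)–(620,355)). The knob is at (62,270) and its pivot at (108,243) in the left picture. Now the latch.

```bash
python3 plan.py .679 .0825 .13 .08; python3 - <<'E'
from h import *
s=snap("top");print("pivot",onplane(s,np.array([[108,243]])/4+[235,90],.041))
for n,z,b in(("top",.0745,(130,180,235,280)),("scene",.0575,(240,290,230,275))):
    s=snap(n);hsv=cv2.cvtColor(s["pixels"],cv2.COLOR_RGB2HSV)
    r=((hsv[...,0]<8)|(hsv[...,0]>172))&(hsv[...,1]>140)&(hsv[...,2]>90);k=np.zeros_like(r);k[b[0]:b[1],b[2]:b[3]]=1
    uv=np.argwhere(r&k)[:,::-1];print(n,len(uv),uv.mean(0),onplane(s,uv.mean(0),z))
E
```

```text
t=8.78 travel [-0.1688, 0.1647, 0.046] turn [-0.0007, 0.0019, 0.0005] rows~4.6
pivot [[0.70517809 0.04480983 0.041     ]]
top 21 [249.66666667 156.66666667] [[0.67599302 0.08229801 0.0745    ]]
scene 42 [249.16666667 264.64285714] [[0.67993514 0.08279302 0.0575    ]]
```

Emit:
apply_moves:
  claw: [-0.3,-0.3,-0.3,-0.3,-0.3]
  travel:
    - [-0.168,0.165,0.046]
    - [-0.168,0.165,0.046]
    - [-0.168,0.165,0.046]
    - [-0.168,0.165,0.046]
    - [-0.168,0.165,0.046]
  turn:
    - [0,0,0]
    - [0,0,0]
    - [0,0,0]
    - [0,0,0]
    - [0,0,0]
  newtons: 20

```text
t: 9.35
tcp_pos: [0.6787, 0.0869, 0.1235]
tool_rot: [-0.042, 0.999, 0.001, -0.001]
force: [0.7, -0.6, 1.2]
finger_gap: 0.354
gripper_force: 0.0
```

Emit:
apply_moves:
  claw: [-0.3,-0.3]
  travel:
    - [0,0,0]
    - [0,0,0]
  turn:
    - [0,0,0]
    - [0,0,0]

```text
t: 9.52
tcp_pos: [0.6765, 0.0848, 0.1238]
tool_rot: [-0.042, 0.999, 0.0, -0.002]
force: [1.0, 0.2, -1.1]
finger_gap: 0.35
gripper_force: 0.0
```

```bash
python3 plan.py .679 .0825 .048 .08
```

```text
t=9.52 travel [-0.0032, -0.0032, 0.0947] turn [0.0001, -0.0013, 0.0015] rows~1.8
```

Emit:
apply_moves:
  claw: [-0.3,-0.3,-0.3,-0.3,-0.3]
  travel:
    - [-0.003,-0.003,0]
    - [-0.003,-0.003,0.03]
    - [-0.003,-0.003,0.06]
    - [-0.003,-0.003,0.0945]
    - [-0.003,-0.003,0.0945]
  turn:
    - [0,0,0]
    - [0,0,0]
    - [0,0,0]
    - [0,0,0]
    - [0,0,0]

```text
t: 9.93
tcp_pos: [0.6745, 0.0793, 0.0459]
tool_rot: [-0.04, 0.999, 0.0, -0.006]
force: [-0.6, 0.7, -1.0]
finger_gap: 0.347
gripper_force: 0.0
```

Emit:
apply_moves:
  claw: [-0.6,-1,-1,-1,-1]
  travel:
    - [0,0,0]
    - [0,0,0]
    - [0,0,0]
    - [0,0,0]
    - [0,0,0]
  turn:
    - [0,0,0]
    - [0,0,0]
    - [0,0,0]
    - [0,0,0]
    - [0,0,0]

```text
t: 10.35
tcp_pos: [0.6764, 0.0817, 0.0503]
tool_rot: [-0.041, 0.999, 0.001, -0.003]
force: [-4.0, 3.0, -12.4]
finger_gap: 0.175
gripper_force: 21.8
```

```bash
cat > arc.py <<'E'
from plan import *
# current angle from tcp about pivot, rows for arc steps
P=np.array([.703,.0455]); st=manip.sense(); R=Ro.from_quat(st["tool_rot"])
d=st["tcp_pos"][:2]-P; a0=np.arctan2(-d[0],d[1])-A; print("theta",a0,"r",np.hypot(*d),"z",st["tcp_pos"][2],"F",st["force"],"gap",st["finger_gap"]*85)
if len(sys.argv)>1:
    a0=float(sys.argv[2]) if len(sys.argv)>2 else a0
    for k in range(1,6):
        a=a0+k*float(sys.argv[1])+A; t=P+.045*np.array([-np.sin(a),np.cos(a)])
        print(np.round(R.inv().apply(np.r_[t-st["tcp_pos"][:2],0])/.8,4).tolist())
E
python3 arc.py 0.12
```

```text
theta 0.5543516578611233 r 0.044910774067970886 z 0.050317033098382924 F [ -3.95272112   3.04840007 -12.4059283 ] gap 14.875808153257136
[0.0056, -0.0038, 0.0]
[0.0106, -0.0083, 0.0001]
[0.015, -0.0134, 0.0001]
[0.0188, -0.019, 0.0001]
[0.0219, -0.0249, 0.0001]
```

Emit:
apply_moves:
  claw: [-1,-1,-1,-1,-1]
  travel:
    - [0.0056,-0.0038,0.002]
    - [0.0106,-0.0083,0.002]
    - [0.015,-0.0134,0.002]
    - [0.0188,-0.019,0.002]
    - [0.0219,-0.0249,0.002]
  turn:
    - [0,0,0]
    - [0,0,0]
    - [0,0,0]
    - [0,0,0]
    - [0,0,0]

```text
t: 10.77
tcp_pos: [0.6586, 0.0636, 0.0501]
tool_rot: [-0.041, 0.999, 0.003, -0.005]
force: [-10.4, 11.4, -1.5]
finger_gap: 0.176
gripper_force: 23.0
```

```bash
python3 arc.py .12
```

```text
theta 1.1035023721447939 r 0.04793913372322919 z 0.0501466191265907 F [-10.35054821  11.44341531  -1.5304731 ] gap 14.946305796479093
[-0.0006, -0.0079, -0.0001]
[0.0013, -0.0143, -0.0001]
[0.0025, -0.021, -0.0001]
[0.0028, -0.0277, -0.0001]
[0.0024, -0.0344, -0.0002]
```

```bash
sed -i 's/P=np.array(\[.703,.0455\])/P=np.array([.699,.0435])/; s/t-st\["tcp_pos"\]\[:2\],0/t-st["tcp_pos"][:2]+st["force"][:2]\/3000,0/' arc.py; python3 arc.py .12
```

```text
theta 1.0289011642863646 r 0.045116249592166036 z 0.0501466191265907 F [-10.35054821  11.44341531  -1.5304731 ] gap 14.946305796479093
[0.0069, -0.0009, 0.0001]
[0.0093, -0.0072, 0.0]
[0.011, -0.0138, 0.0]
[0.0118, -0.0205, -0.0]
[0.0118, -0.0272, -0.0001]
```

Emit:
apply_moves:
  claw: [-1,-1,-1,-1,-1]
  travel:
    - [0.006,-0.002,0]
    - [0.009,-0.0075,0]
    - [0.011,-0.014,0]
    - [0.0118,-0.0205,0]
    - [0.0118,-0.0272,0]
  turn:
    - [0,0,0]
    - [0,0,0]
    - [0,0,0]
    - [0,0,0]
    - [0,0,0]

```text
t: 11.18
tcp_pos: [0.6508, 0.0389, 0.0501]
tool_rot: [-0.042, 0.999, 0.001, -0.005]
force: [-9.1, 4.3, -2.4]
finger_gap: 0.178
gripper_force: 19.7
```

```bash
python3 arc.py .12
```

```text
theta 1.5862811439055307 r 0.04837819667002986 z 0.050114828615683275 F [-9.10324853  4.26966764 -2.40982792] gap 15.104296916736047
[-0.0011, -0.0046, -0.0]
[-0.0024, -0.0112, -0.0001]
[-0.0044, -0.0176, -0.0001]
[-0.0073, -0.0238, -0.0002]
[-0.0108, -0.0295, -0.0002]
```

```bash
sed -i 's/P=np.array(\[.699,.0435\])/P=np.array([.6965,.0405])/' arc.py; python3 arc.py .12
```

```text
theta 1.526095803497388 r 0.04568628450996754 z 0.050114828615683275 F [-9.10324853  4.26966764 -2.40982792] gap 15.104296916736047
[0.0027, -0.0047, 0.0]
[0.0018, -0.0114, -0.0]
[0.0001, -0.0179, -0.0001]
[-0.0023, -0.0242, -0.0001]
[-0.0055, -0.0302, -0.0002]
```

Emit:
apply_moves:
  claw: [-1,-1,-1,-1,-1]
  travel:
    - [0.0027,-0.0047,0]
    - [0.0018,-0.0114,0]
    - [0,-0.018,0]
    - [-0.0023,-0.0242,0]
    - [-0.0055,-0.03,0]
  turn:
    - [0,0,0]
    - [0,0,0]
    - [0,0,0]
    - [0,0,0]
    - [0,0,0]

```text
t: 11.6
tcp_pos: [0.6592, 0.0121, 0.0505]
tool_rot: [-0.042, 0.999, -0.001, -0.004]
force: [-7.5, -3.4, -0.9]
finger_gap: 0.098
gripper_force: 14.8
```

```bash
python3 arc.py .12
```

```text
theta 2.1413164811067493 r 0.04687026679343435 z 0.050526725999285135 F [-7.47282836 -3.3953412  -0.90685449] gap 8.345065751230582
[-0.0027, -0.0054, -0.0]
[-0.0073, -0.0103, -0.0]
[-0.0124, -0.0147, -0.0001]
[-0.0181, -0.0184, -0.0001]
[-0.0241, -0.0214, -0.0001]
```

```bash
python3 - <<'E'
from h import *
for n,z,b in(("top",.0745,(120,185,230,300)),("scene",.0575,(210,300,200,290))):
    s=snap(n);hsv=cv2.cvtColor(s["pixels"],cv2.COLOR_RGB2HSV)
    r=((hsv[...,0]<8)|(hsv[...,0]>172))&(hsv[...,1]>140)&(hsv[...,2]>60);k=np.zeros_like(r);k[b[0]:b[1],b[2]:b[3]]=1
    uv=np.argwhere(r&k)[:,::-1];print(n,len(uv))
    if len(uv): print(uv.mean(0),uv.min(0),uv.max(0),onplane(s,uv.mean(0),z),np.median(cloud(s)[r&k],0))
E
```

```text
top 0
scene 46
[236.2173913  247.47826087] [233 243] [239 252] [[0.67640218 0.00984133 0.0575    ]] [0.67837966 0.01607303 0.06811957]
```

The gap has shrunk to 8 mm, and the knob, now at (0.676, 0.010), has slid to the front edge of the pads. I ease the fingers into a fork behind it and push it on round.

Emit:
apply_moves:
  claw: [-0.74,-0.74,-0.74]
  travel:
    - [0,0,0]
    - [0,0,0]
    - [0,0,0]
  turn:
    - [0,0,0]
    - [0,0,0]
    - [0,0,0]

```text
t: 11.95
tcp_pos: [0.6632, 0.012, 0.0519]
tool_rot: [-0.041, 0.999, -0.001, 0.001]
force: [-3.9, -3.8, 1.6]
finger_gap: 0.127
gripper_force: 2.2
```

```bash
sed -i 's/P=np.array(\[.6965,.0405\])/P=np.array([.687,.0452])/' arc.py; python3 arc.py .1; python3 arc.py .1 2.35
```

```text
theta 2.438524901579463 r 0.040830800621660154 z 0.05191078423751741 F [-3.85613769 -3.80750053  1.5987277 ] gap 10.821147706430242
[0.0007, -0.0088, 0.0]
[-0.0041, -0.0118, 0.0]
[-0.0092, -0.0143, 0.0001]
[-0.0144, -0.0162, 0.0001]
[-0.0199, -0.0177, 0.0001]
theta 2.438524901579463 r 0.040830800621660154 z 0.05191078423751741 F [-3.85613769 -3.80750053  1.5987277 ] gap 10.821147706430242
[0.0046, -0.0058, 0.0]
[0.0001, -0.0092, 0.0]
[-0.0047, -0.0121, 0.0]
[-0.0098, -0.0145, 0.0001]
[-0.0151, -0.0164, 0.0001]
```

Emit:
apply_moves:
  claw: [-0.74,-0.74,-0.74,-0.74,-0.74]
  travel:
    - [0,-0.004,0]
    - [-0.002,-0.008,0]
    - [-0.006,-0.011,0]
    - [-0.01,-0.0135,0]
    - [-0.015,-0.016,0]
  turn:
    - [0,0,0]
    - [0,0,0]
    - [0,0,0]
    - [0,0,0]
    - [0,0,0]

```text
t: 12.37
tcp_pos: [0.676, 0.0019, 0.0503]
tool_rot: [-0.041, 0.999, 0.0, 0.0]
force: [-1.5, 0.1, 0.2]
finger_gap: 0.129
gripper_force: 0.9
```

```bash
cat > knob.py <<'E'
from h import *
s=snap("scene");z=.0575;hsv=cv2.cvtColor(s["pixels"],cv2.COLOR_RGB2HSV)
r=((hsv[...,0]<8)|(hsv[...,0]>172))&(hsv[...,1]>140)&(hsv[...,2]>60);k=np.zeros_like(r);k[195:300,190:290]=1
uv=np.argwhere(r&k)[:,::-1];w=onplane(s,uv.mean(0),z)[0];d=w[:2]-[.7035,.0452]
print("knob",len(uv),uv.mean(0),w,"theta",np.arctan2(-d[0],d[1])%(2*np.pi)-.08,np.hypot(*d))
E
python3 knob.py; python3 arc.py .1 2.9
```

```text
knob 43 [231.25581395 247.97674419] [0.68935903 0.00206833 0.0575    ] theta 2.7447798223653512 0.04539061228326374
theta 2.84294903816071 r 0.044827852157947774 z 0.05029889582843678 F [-0.48272661 -0.35575347  0.64444724] gap 10.818675484269612
[-0.0083, -0.0023, 0.0]
[-0.0139, -0.0028, 0.0]
[-0.0196, -0.0028, 0.0001]
[-0.0251, -0.0022, 0.0001]
[-0.0306, -0.001, 0.0001]
```

Emit:
apply_moves:
  claw: [-0.74,-0.74,-0.74,-0.74,-0.74]
  travel:
    - [-0.005,-0.001,0]
    - [-0.01,-0.0025,0]
    - [-0.014,-0.003,0]
    - [-0.018,-0.003,0]
    - [-0.02,-0.003,0]
  turn:
    - [0,0,0]
    - [0,0,0]
    - [0,0,0]
    - [0,0,0]
    - [0,0,0]

```text
t: 12.83
tcp_pos: [0.6922, 0.0, 0.0498]
tool_rot: [-0.041, 0.999, -0.001, 0.0]
force: [-1.7, -3.5, -0.6]
finger_gap: 0.129
gripper_force: 2.4
```

```bash
python3 knob.py; python3 arc.py
```

```text
knob 42 [226.26190476 250.0952381 ] [ 0.70558448 -0.00092326  0.0575    ] theta 3.106755584684175 0.046170340245897515
theta -3.1012169585043488 r 0.0454220061186066 z 0.049830840726136416 F [-1.65636361 -5.37803561 -0.59572519] gap 10.89508510955826
```

Almost at the end; pushing on until it meets the end of its travel.

Emit:
apply_moves:
  claw: [-0.74,-0.74,-0.74]
  travel:
    - [-0.002,0.002,0]
    - [-0.004,0.004,0]
    - [-0.004,0.004,0]
  turn:
    - [0,0,0]
    - [0,0,0]
    - [0,0,0]

```text
t: 13.13
tcp_pos: [0.694, 0.0006, 0.0499]
tool_rot: [-0.041, 0.999, -0.003, -0.001]
force: [-2.3, -12.5, -0.1]
finger_gap: 0.131
gripper_force: 5.8
```

Emit:
apply_moves:
  claw: [-0.74,-0.74,-0.74]
  travel:
    - [-0.002,0,0]
    - [-0.003,0,0]
    - [-0.003,0,0]
  turn:
    - [0,0,0]
    - [0,0,0]
    - [0,0,0]

```text
t: 13.38
tcp_pos: [0.6941, 0.0007, 0.0497]
tool_rot: [-0.041, 0.999, -0.002, -0.004]
force: [-7.4, -13.0, 3.4]
finger_gap: 0.129
gripper_force: 7.2
```

```bash
python3 knob.py; python3 arc.py
```

```text
knob 46 [225.97826087 250.5       ] [ 7.07062982e-01 -2.46828450e-04  5.75000000e-02] theta 3.1398315391756446 0.045586281473250334
theta -3.064186470114136 r 0.04502189745165628 z 0.0497428273461107 F [ -7.08862327 -12.56154812   3.36182965] gap 11.465355607094368
```

The latch is at its end (x stalled, force up, angle 3.14). Backing straight off.

Emit:
apply_moves:
  claw: [-0.74,-0.74,-0.74,-0.74,-0.74]
  travel:
    - [0.001,-0.003,0]
    - [0.005,-0.004,0]
    - [0.015,-0.004,0]
    - [0.03,-0.004,0]
    - [0.05,-0.004,0]
  turn:
    - [0,0,0]
    - [0,0,0]
    - [0,0,0]
    - [0,0,0]
    - [0,0,0]

```text
t: 13.85
tcp_pos: [0.6583, -0.0009, 0.0503]
tool_rot: [-0.041, 0.999, 0.0, 0.002]
force: [0.5, -0.2, -0.8]
finger_gap: 0.128
gripper_force: 0.0
```

Emit:
apply_moves:
  claw: [-0.74,-0.74,-0.74,-0.74,-0.74]
  travel:
    - [0.03,0,-0.04]
    - [0.06,0,-0.09]
    - [0.1,0,-0.14]
    - [0.15,0,-0.15]
    - [0.15,0,-0.15]
  turn:
    - [0,0,0]
    - [0,0,0]
    - [0,0,0]
    - [0,0,0]
    - [0,0,0]

```text
t: 14.27
tcp_pos: [0.5334, -0.0102, 0.1727]
tool_rot: [-0.041, 0.999, 0.001, 0.0]
force: [-0.9, 0.8, 0.2]
finger_gap: 0.128
gripper_force: 0.0
```

```bash
python3 knob.py; python3 - <<'E'
from h import *
print(manip.sense()["force"],manip.sense()["t"])
s=snap("top");a=cv2.resize(s["pixels"][90:190,235:335,::-1],None,fx=4,fy=4,interpolation=cv2.INTER_CUBIC)
s=snap("scene");b=cv2.resize(s["pixels"][195:295,150:250,::-1],None,fx=4,fy=4,interpolation=cv2.INTER_CUBIC)
cv2.imwrite("pics/g.png",np.hstack([a,b]))
E
```

```text
knob 28 [225.60714286 251.35714286] [0.70963719 0.00160851 0.0575    ] theta 3.201462062111355 0.044021395851766586
[-0.98007677  0.65439018  0.306821  ] 14.3167
```

View pics/g.png

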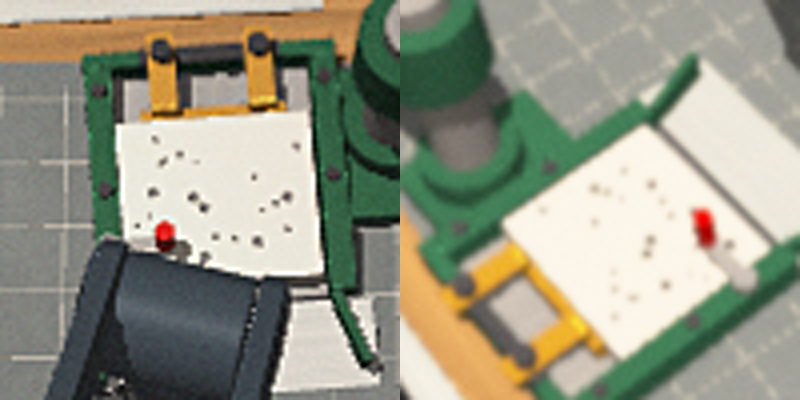

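The knob now stands across the board, at (165,235) on the left and (705,228) on the right. The board is unmoved against the bar and the arm is clear of everything. Handing in.

```bash
python3 -c "
from station import manip
print(manip.sign_off())"
```

```text
the job is handed in; nothing more can be done
None
```

The job is handed in at about 14 s: the board was pressed home square against the brass stop at about 9 N, the latch was swung to its end across it (about 180°) and let go, and the arm was backed clear without going near the weight, tape or knife.

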